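Return the bench tools to their foam cut-outs

TASK

Put the four loose tools back into the foam tool tray: the screwdriver, the long-nose pliers, the side cutters and the loupe each go into the cut-out of their own shape, fully down so that it lies flat on the floor of the cut-out (the loupe upright on its wide rim). Let go of everything, and leave the roll of amber tape where it lies.

Things in the scene. Friction and masses are not known exactly. Their poses are not given: they have to be found in the camera images.
- screwdriver_axis (a point): Loose blue screwdriver, 164 x 22 x 20 mm, 55 g, lying. The point is on its long axis at mid-length, 10 mm above what it lies on. y is the long axis: bare shaft 3 mm thick to the tip at -y (-82 to 0 mm), round handle 22 mm wide, 20 high from 0 to y = +80 mm. It may roll about y. Grasp the handle across its width at y = +38 mm, near the centre of mass.
- long_nose_pliers: Loose long-nose pliers with red handles, one rigid piece, 130 x 48 x 11 mm, 75 g, lying flat. Origin at mid-length on the underside, z up, pointed nose to -y (-65 mm), handles to +y (+65 mm). Across both handles 44 mm wide with near-parallel sides from y = +18 to +40 mm: grasp across x at y = +27 mm.
- side_cutters: Loose side cutters with blue and yellow handles, one rigid piece, 112 x 48 x 11 mm, 75 g, lying flat; shorter than the pliers, with a short blunt head. Origin at mid-length on the underside, z up, head to -y (-56 mm), handles to +y (+56 mm). Across both handles 44 mm wide with near-parallel sides from y = +12 to +34 mm: grasp across x at y = +22 mm.
- loupe: Loose black eye loupe, a round tapered barrel 37 mm in diameter at the foot, 27 mm at the top, 30 mm high, 30 g, standing on its wide rim. Origin at the centre of its underside, z up. Grasp it across any diameter.
- inlay_screwdriver: Dark foam inlay, tan cut-out floor, 192 x 88 x 26 mm, fixed with three others in a tray, top 30 mm above the bench. Origin: centre of underside, y lengthwise. Cut-out for the screwdriver, 12 mm deep: 32 mm wide for the handle (y -7 to +88), 14 mm for the shaft (y -88 to -16). Seated: axis point 24 mm over this origin, same y. Finger hollows 8 mm deep at y = +38 mm, 76 mm across, 44 mm long.
- inlay_long_nose: Dark foam inlay, tan cut-out floor, 192 x 88 x 26 mm, fixed with three others in a tray, top 30 mm above the bench. Origin: centre of underside, y lengthwise. Cut-out for the long-nose pliers, 7 mm deep, 142 mm long, nose end at -y, 54 mm wide at the handles. Seated: the pliers' origin over this origin, 19 mm up, same y direction. Finger hollows 5 mm deep at y = +27 mm, 82 mm across, 44 mm long.
- inlay_cutters: Dark foam inlay, tan cut-out floor, 192 x 88 x 26 mm, fixed with three others in a tray, top 30 mm above the bench. Origin: centre of underside, y lengthwise. Cut-out for the side cutters, 7 mm deep, 124 mm long, head end at -y, 54 mm wide at the handles. Seated: the cutters' origin over this origin, 19 mm up, same y direction. Finger hollows 5 mm deep at y = +22 mm, 82 mm across, 44 mm long.
- inlay_loupe: Dark foam inlay, tan cut-out floor, 192 x 88 x 26 mm, fixed with three others in a tray, top 30 mm above the bench. Origin: centre of underside, y lengthwise. Cut-out for the loupe: round, 48 mm in diameter, 12 mm deep. Seated: the loupe's origin over this origin, 14 mm up. Finger hollows 8 mm deep on both sides along x, 80 mm across, 40 mm long: set it down gripped across this x.
- kapton_tape: Bystander between the loose tools and the tray: roll of amber tape lying flat, 66 mm in diameter, 20 mm high. Origin at the centre of its underside. Leave it where it lies.
There are look-alikes about, which are no part of the job. Several things have the shape of the loupe; the one meant has the colours described above.

How it is judged (in metres and radians):
At the end, for the whole second after the job is handed in: Every tool lies in the cut-out of its own inlay: within 10 mm of its seat in plan, less than 4 mm above the seated height, upright within 0.12 rad (not the screwdriver), lengthwise within 0.2 rad of the inlay (not the loupe), and at rest (horizontal distance between screwdriver_axis and inlay_screwdriver below 0.01 m and z of screwdriver_axis in the frame of inlay_screwdriver below 0.028 m and angle between the y axis of screwdriver_axis and the y axis of inlay_screwdriver, either way round below 0.2 rad and horizontal distance between long_nose_pliers and inlay_long_nose below 0.01 m and z of long_nose_pliers in the frame of inlay_long_nose below 0.023 m and angle between each of long_nose_pliers, side_cutters, loupe's own z axis and vertical below 0.12 rad and linear speed of each of long_nose_pliers, side_cutters, loupe below 0.02 m/s and angle between the y axis of long_nose_pliers and the y axis of inlay_long_nose, either way round below 0.2 rad and horizontal distance between side_cutters and inlay_cutters below 0.01 m and z of side_cutters in the frame of inlay_cutters below 0.023 m and angle between the y axis of side_cutters and the y axis of inlay_cutters, either way round below 0.2 rad and horizontal distance between loupe and inlay_loupe below 0.01 m and z of loupe in the frame of inlay_loupe below 0.018 m); the robot touches nothing.
It fails at once if the roll of amber tape is moved by more than 30 mm (distance of kapton_tape from where it was at the start of the episode above 0.03 m).
It also fails if it takes over 117 s, if anything falls off the work surface, if the arm or the gripper's body presses on something with over 40 N, if the wrist force passes 120 N, or if a joint passes its speed limit or range.

ROBOT

A 6-joint arm with a two-finger parallel gripper is mounted at the origin on a cart in front of the work surface, level with it; the furniture and walls round the work are solid. World frame = base frame: x ahead of the robot, y to its left, z up, the work surface at z = 0. Lengths are in mm, angles in rad, forces in N, time in s.
With the tool pointing down it reaches from about 400 to 925 mm from the base axis. Payload 3.4 kg.
Tool frame: the origin (TCP) lies at the very end of the fingers, on their centre line; the grasp point (between the pads) lies 19 mm behind it (r.grip_point_offset is the distance from the TCP to the grasp point, in mm); z points along the fingers, y is the line along which they close (so a half turn about z gives the same grasp; the last joint's range is limited). The gripper opens to 85 mm and grips with 20 to 120 N. Pads are 22 mm wide; open, the fingers measure 114 mm over their backs; the gripper's body (76 mm by 85 mm) begins 54 mm behind the grasp point. The pads swing forward as they close: fully open they stand 13 mm farther back than shut.
Start: joints at [1.042, 0.307, 1.506, -0, 1.328, -0.073], TCP at [253.127, 516.293, 231.305] pointing down, gripper open.
Joint ranges: [-3.12, 3.12], [-1.05, 2.28], [0.14, 2.33], [-1.42, 4.57], [0.1, 2.73], [-2.68, 2.68]. Speed limits (rad/s): [2.57, 2.57, 3.14, 3.14, 3.14, 3.14].

INTERFACE

Orientations are given as a unit quaternion [w, x, y, z].
In Python, from rig import r gives the robot as it stands. The module is installed in compiled form; this text tells all that it offers.
- The arm moves only by the shell command python3 -m creep 'ROWS' [OPENING] [FORCE]. ROWS is JSON, a list that holds one entry, the list of rows, each a list of 4 numbers: the shift along the tool's x, y, z in mm, then the turn about the tool's z in rad. A call has 1 to 12 rows; each row shifts and turns the commanded pose from where the row before left it, along the tool's axes as they then stand; what a row does not reach is not made up. A row lasts 1/8 s, in which the tool goes at most 62.5 mm and 10.7 degrees, less where a joint would pass 70% of its speed; a pose out of reach is approached as far as the arm can. A call with a gripper value outside its range is refused whole. OPENING is the closure, from -1 (fully open) to 1 (shut), set as the call begins (- or left out, the last holds). The fingers move at their own pace and stop on an object; FORCE is the grip in N (left out, the last holds). Time passes only in rows, so rows that do not move let the fingers close. It gives the time, the measured TCP pose, the force, the opening and the grip force at its end, in the units of the state.
- r.observe(): the state, without advancing time (a new reading comes with each control period).
- r.grab_frame(name): name is "scene" or "top" or "wrist"; returns the picture (420x560x3 uint8, blue, green, red); there is no depth.
- r.camera_info(name): a dict with "K" (3x3 intrinsics, pixels), "dist" ([k1, k2, p1, p2, k3] as OpenCV has them; the pictures are not rectified), "extrinsics" (4x4, takes a point from camera to world coordinates); the wrist camera has in their place "hand_eye" (4x4, takes a point from camera to tool coordinates, whose origin is the TCP and whose axes are the flange's). Camera axes: x right, y down, z forward; pixel columns grow to the right and rows downward; lengths in mm; the calibration is good to about 2 mm. A picture is of the moment at which its call begins: read the wrist's pose just before it. camera_info takes no time and is no camera call.
- r.job_done(): hands the job in; it is judged then, once.
The state is a dict: "clock": time; "joint_positions": joint angles; "qvel": joint speeds; "tau": joint torques, N m; "position": TCP position; "orientation": TCP orientation; "force": force on the tool from outside, world axes, zero at the start; "ft_torque": the same for the moment, N m; "finger_gap": finger opening in mm; "finger_force": force on a finger pad.
Only numpy, scipy, OpenCV 4.12 (cv2) and the standard library are available. Lean on these libraries where they do the work, as an engineer would, in place of code of your own. Each camera call takes 0.05 s, during which the arm holds its last target. There are 200 camera calls.

## Working session

There is one attempt and no reset: what is moved stays moved. The work goes in short steps, Python scripts to look and compute and a shell command to move; the robot and the scene stay as the last step left them, time stands still between calls to the robot, and variables do not carry over. Pictures are saved under pics/ and viewed, at most 14 in all, crops included, and the job is handed in when it is done.

```bash
mkdir -p pics; cat > h.py <<'E'
from rig import r
import numpy as np, cv2
def cam(n):
    c=r.camera_info(n); return np.array(c["K"],float),np.array(c["dist"],float),c
def rot(q):
    w,x,y,z=q
    from scipy.spatial.transform import Rotation as R
    return R.from_quat([x,y,z,w]).as_matrix()
def pose(n,s=None):
    K,d,c=cam(n)
    if "extrinsics" in c: return np.array(c["extrinsics"])
    s=s or r.observe(); T=np.eye(4);T[:3,:3]=rot(s["orientation"]);T[:3,3]=s["position"]
    return T@np.array(c["hand_eye"])
def px2w(n,pts,z,T=None):
    K,d,c=cam(n); T=pose(n) if T is None else T
    u=cv2.undistortPoints(np.array(pts,float).reshape(-1,1,2),K,d).reshape(-1,2)
    v=np.c_[u,np.ones(len(u))]@T[:3,:3].T; o=T[:3,3]
    z=np.broadcast_to(z,len(u))
    return o+v*((z-o[2])/v[:,2])[:,None]
def w2px(n,P,T=None):
    K,d,c=cam(n); T=pose(n) if T is None else T
    Ti=np.linalg.inv(T); rv=cv2.Rodrigues(Ti[:3,:3])[0]
    return cv2.projectPoints(np.array(P,float).reshape(-1,1,3),rv,Ti[:3,3],K,d)[0].reshape(-1,2)
E
python3 - <<'E'
from h import *
s=r.observe();print(s)
for n in("top","scene"):
    f=r.grab_frame(n);cv2.imwrite(f"pics/{n}0.png",f)
    print(n,np.round(pose(n),3).tolist())
f=cv2.imread("pics/top0.png");cv2.imwrite("pics/top0b.png",cv2.resize(f,(800,600),interpolation=cv2.INTER_CUBIC))
E
```

```text
{'clock': 0.0, 'joint_positions': array([ 1.04146414e+00,  3.07530791e-01,  1.50767150e+00, -4.93416224e-06,
        1.32840439e+00, -7.34949328e-02]), 'qvel': array([ 0.00124891, -0.00110564,  0.00020328, -0.00040811, -0.00105204,
        0.00037806]), 'tau': array([ 2.93896483e-04, -4.57566404e+01, -2.51912838e+01, -1.08093454e-04,
        1.34804656e-02, -8.80237280e-06]), 'position': array([252.78941307, 515.67161744, 230.40593496]), 'orientation': array([-2.96665720e-04,  2.25949773e-01,  9.74138433e-01, -9.62324981e-04]), 'force': array([ 0.60004273, -0.31287152, -0.05277361]), 'ft_torque': array([-0.00072435, -0.00740493,  0.01742651]), 'finger_force': 0.0, 'finger_gap': 85.08884727886185}
top [[-0.022, -0.999, 0.047, 442.665], [-1.0, 0.022, -0.012, 42.337], [0.011, -0.048, -0.999, 1693.827], [0.0, 0.0, 0.0, 1.0]]
scene [[0.697, -0.395, 0.598, -247.225], [-0.717, -0.399, 0.572, -735.186], [0.012, -0.828, -0.561, 783.124], [0.0, 0.0, 0.0, 1.0]]
```

View pics/top0b.png

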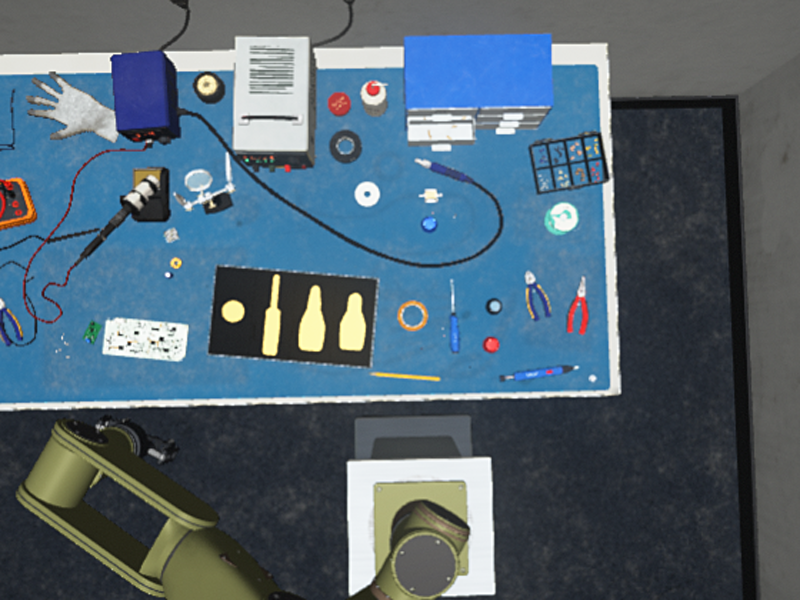

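View pics/scene0.png

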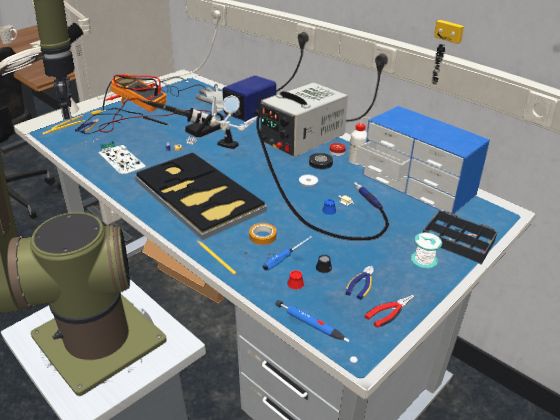

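The top view (at 800x600) shows these, with their pixels:
- Tray at (293,316). Its cut-outs from left to right are loupe (232,311), screwdriver (271,315), the longer one, long-nose (313,320), and cutters (352,322).
- Tape at (412,316) and screwdriver at (455,315).
- Cutters at (537,295) and red pliers at (578,305). A second pair of cutters lies far left at (8,320).
- Loupe-shaped things: dark/black (494,306), red (491,344), blue (429,223). The black one fits the description, and a wrist crop will confirm it.

Next I'll get coarse coordinates and plan a wrist view.

```bash
python3 - <<'E'
from h import *
k=0.7
names="lou scr(handle end) scr tip cut pli tape tL tS tN tC".split()
P=np.array([(494,306),(455,349),(452,281),(537,295),(578,305),(412,316),(232,311),(271,315),(313,320),(352,322)])*k
print(np.round(px2w("top",P,[15,10,10,5,5,20,18,18,23,23])).tolist())
c=r.camera_info("wrist");print(np.round(c["hand_eye"],3).tolist(),np.round(c["K"]).tolist(),np.round(c["dist"],3))
s=r.observe();print(np.round(rot(s["orientation"]),3))
E
```

```text
[[486.0, -176.0, 15.0], [393.0, -87.0, 10.0], [544.0, -84.0, 10.0], [508.0, -274.0, 5.0], [484.0, -365.0, 5.0], [468.0, 6.0, 20.0], [487.0, 402.0, 18.0], [477.0, 317.0, 18.0], [464.0, 224.0, 23.0], [457.0, 139.0, 23.0]]
[[-0.0, -0.95, -0.312, 79.555], [1.0, -0.0, 0.0, -1.541], [-0.0, -0.312, 0.95, -142.696], [0.0, 0.0, 0.0, 1.0]] [[296.0, 0.0, 280.0], [0.0, 296.0, 212.0], [0.0, 0.0, 1.0]] [-0.021  0.     0.     0.     0.   ]
[[-0.898  0.44  -0.001]
 [ 0.44   0.898 -0.002]
 [ 0.    -0.002 -1.   ]]
```

```bash
python3 -m creep '[[[0,0,0,-0.152],[0,0,0,-0.152],[0,0,0,-0.152],[-29.5,-41,0,0],[-29.5,-41,0,0],[-29.5,-41,0,0],[-29.5,-41,0,0],[-29.5,-41,0,0],[-29.5,-41,0,0],[0,0,0,0],[0,0,0,0]]]'
python3 - <<'E'
from h import *
s=r.observe();f=r.grab_frame("wrist");cv2.imwrite("pics/w1.png",f);np.save("T1.npy",pose("wrist",s));print(s["position"],np.round(rot(s["orientation"]),3))
E
```

```text
clock: 1.48
position: [429.7, 270.3, 231.0]
orientation: [-0.001, 0.0, 1.0, 0.0]
force: [0.3, 0.0, -0.3]
finger_gap: 85.6
finger_force: 0.0
[429.73736459 270.33399414 230.97057503] [[-1.     0.001 -0.001]
 [ 0.001  1.     0.   ]
 [ 0.001  0.    -1.   ]]
```

View pics/w1.png

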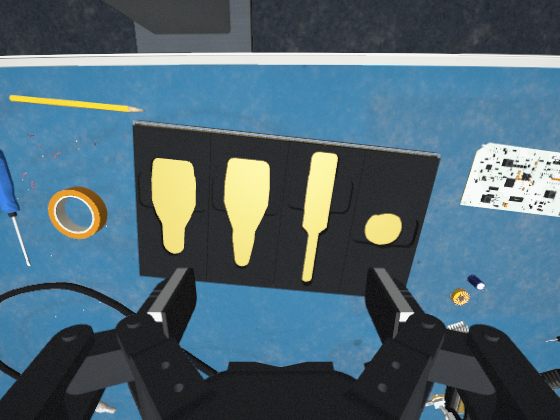

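The wrist view shows the tray. The cut-outs, left to right, are cutters (173,205), long-nose (246,210), screwdriver (318,215) and loupe (382,229). The handles point up in the image, towards the robot. The tape is at (77,212) and the screwdriver at (12,210). I'll measure the tray, then go and look at the tools.

```bash
python3 - <<'E'
from h import *
f=cv2.imread("pics/w1.png");T=np.load("T1.npy")
h=cv2.cvtColor(f,cv2.COLOR_BGR2HSV)
m=cv2.inRange(h,(15,60,150),(35,255,255));m[:110]=0;m[300:]=0;m[:,:140]=0
n,l,st,ce=cv2.connectedComponentsWithStats(m)
for i in range(1,n):
    if st[i,4]<400: continue
    ys,xs=np.where(l==i); z=18 if xs.mean()>290 else 23
    c,_=cv2.findContours((l==i).astype(np.uint8),0,1)
    P=px2w("wrist",c[0].reshape(-1,2),z,T)[:,:2]
    (cx,cy),wh,a=cv2.minAreaRect(P.astype(np.float32))
    print(z,np.round((cx,cy),1),np.round(wh,1),round(a,2))
print(np.round(px2w("wrist",[(135,122),(439,155),(410,297),(140,277)],30,T),1).tolist())
E
python3 -m creep '[[[0,-55,0,0],[0,-55,0,0],[0,-55,0,0],[0,-55,0,0],[0,-55,0,0],[0,-55,0,0],[0,-55,0,0],[0,-55,0,0],[0,-55,0,0],[0,0,0,0],[0,0,0,0]]]'
python3 - <<'E'
from h import *
s=r.observe();f=r.grab_frame("wrist");cv2.imwrite("pics/w2.png",f);np.save("T2.npy",pose("wrist",s));print(s["position"],np.round(rot(s["orientation"]),3))
E
```

```text
18 [477.9 312.4] [ 32.2 175. ] 83.91
23 [459.  136.1] [ 53.2 123.1] 84.89
23 [468.  224.5] [ 54.5 140.6] 84.21
18 [488.8 401.4] [41.8 46.5] 5.08
[[355.6, 106.5, 30.0], [392.4, 452.4, 30.0], [582.9, 444.6, 30.0], [551.9, 83.1, 30.0]]
clock: 2.9
position: [430.3, -223.2, 230.9]
orientation: [-0.0, -0.001, 1.0, 0.001]
force: [0.1, -0.0, 0.1]
finger_gap: 85.2
finger_force: 0.0
[ 430.3035252  -223.16438002  230.94577563] [[-1.    -0.001 -0.001]
 [-0.001  1.     0.002]
 [ 0.001  0.002 -1.   ]]
```

View pics/w2.png

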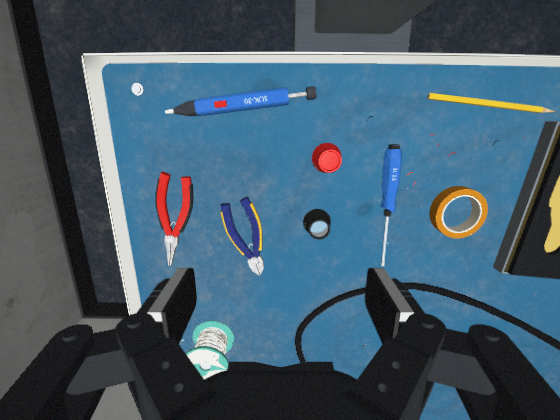

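The tools as seen: red pliers, nose at (170,263) and handles at (175,175). Blue/yellow cutters, head at (258,272) and handles at (236,203). Screwdriver, tip at (383,264) and handle end at (394,146). Tape at (459,212).

Loupe-shaped candidates: black (317,223), red (327,157), and blue off-view. The black one matches. I'll confirm it in an enlarged crop.

```bash
python3 - <<'E'
import cv2
f=cv2.imread("pics/w2.png")[130:280,140:407]
cv2.imwrite("pics/c2.png",cv2.resize(f,None,fx=2.98,fy=3,interpolation=cv2.INTER_CUBIC))
E
```

```text
(no output)
```

View pics/c2.png

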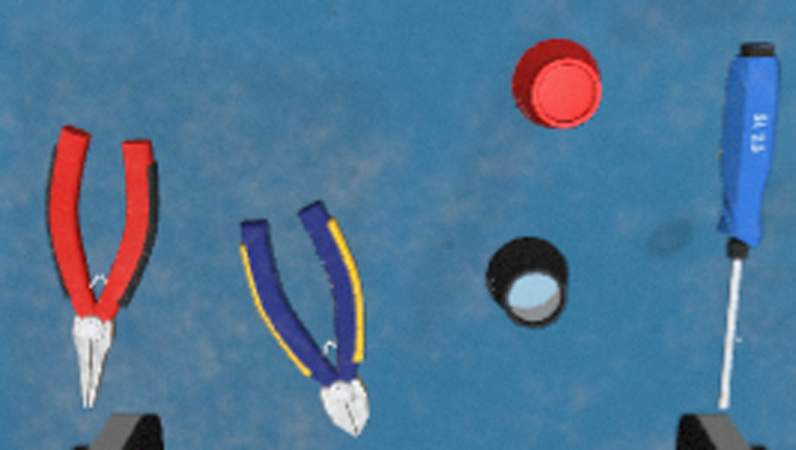

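The black one, at crop (528,282), is a tapered black barrel with a lens. That is the loupe; the red one at (557,85) is the look-alike.

```bash
python3 - <<'E'
from h import *
T=np.load("T2.npy")
def w(pts,z): return px2w("wrist",np.array(pts)/[2.981,3]+[140,130],z,T)[:,:2]
for n,tip,end,z,L,g in(("pli",[(89,408)],[(75,129),(137,142)],8,130,27),("cut",[(355,436)],[(255,221),(312,205)],8,112,22),("scr",[(724,408)],[(758,43)],10,162,38)):
    t=w(tip,z)[0];e=w(end,z).mean(0);d=e-t;l=np.hypot(*d);d/=l
    half=82 if n=="scr" else L/2
    o=(t+e)/2 if n!="scr" else t+d*(82*l/162)
    print(n,"len",l.round(1),"o",o.round(1),"yawdev",np.round(np.arctan2(d[1],-d[0]),3),"grasp",(o+g*d).round(1))
print("loupe top",w([(534,300)],30),"base",w([(527,279)],0), "tape",px2w("wrist",[(459,212)],10,T)[:,:2])
E
```

```text
pli len 129.1 o [ 484.6 -366.3] yawdev 0.17 grasp [ 458.  -361.7]
cut len 111.7 o [ 508.6 -268.1] yawdev -0.258 grasp [ 487.3 -273.7]
scr len 164.3 o [463.8 -84.8] yawdev -0.025 grasp [425.9 -85.7]
loupe top [[ 485.78672637 -175.90167952]] base [[ 487.52583162 -175.20291523]] tape [[468.59558897   8.56971907]]
```

```bash
python3 -m creep '[[[-7,-34.5,30,0],[-7,-34.5,30,0],[-7,-34.5,30,0],[-7,-34.5,30,0],[0,0,0,0.085],[0,0,0,0.085],[0,0,0,0],[0,0,0,0]]]'
python3 - <<'E'
from h import *
s=r.observe();f=r.grab_frame("wrist");cv2.imwrite("pics/w3.png",f);print(s["position"],r.observe()["position"],np.round(rot(s["orientation"]),3))
E
```

```text
clock: 3.95
position: [458.9, -361.3, 111.6]
orientation: [0.0, 0.083, 0.997, 0.0]
force: [-0.4, 0.3, -0.3]
finger_gap: 85.6
finger_force: 0.0
[ 458.86743908 -361.32116641  111.59550564] [ 458.79131634 -361.62276867  111.63319599] [[-0.986  0.166  0.   ]
 [ 0.166  0.986  0.   ]
 [-0.     0.    -1.   ]]
```

View pics/w3.png

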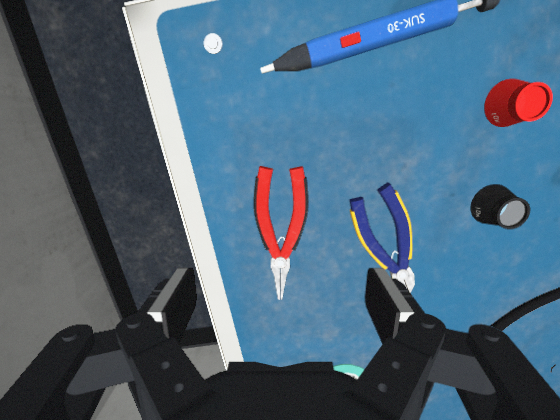

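The gripper is centred on the pliers: axis at column 281, handles at (281,170) and nose at (280,298). Before descending I'll check how far back the open tips stand.

```bash
python3 - <<'E'
from h import *
K,d,c=cam("wrist");T=np.array(c["hand_eye"])
for z in(0,-13):print(z,w2px("wrist",[(x,y,z) for y in(-43,-57,43) for x in(11,-11)],T).round().tolist())
E
```

```text
0 [[202.0, 252.0], [206.0, 288.0], [176.0, 252.0], [181.0, 288.0], [364.0, 252.0], [361.0, 288.0]]
-13 [[196.0, 264.0], [200.0, 302.0], [167.0, 264.0], [172.0, 302.0], [371.0, 264.0], [367.0, 302.0]]
```

```bash
python3 -m creep '[[[0,0,35,0],[0,0,35,0],[0,0,25,0],[0,0,10,0],[0,0,5,0],[0,0,0,0]]]'
python3 -m creep '[[[0,0,0,0],[0,0,0,0],[0,0,0,0],[0,0,0,0],[0,0,0,0],[0,0,0,0]]]' 1 40
```

```text
clock: 4.75
position: [458.8, -362.9, 1.8]
orientation: [0.0, 0.085, 0.996, -0.0]
force: [-0.3, 0.2, 0.0]
finger_gap: 85.3
finger_force: 0.0
clock: 5.5
position: [458.6, -363.0, 2.3]
orientation: [0.0, 0.085, 0.996, -0.0]
force: [-1.7, 1.0, 5.6]
finger_gap: 41.8
finger_force: 40.0
```

```bash
python3 -m creep '[[[0,0,-10,0],[0,0,-20,0],[0,0,-35,0],[0,0,-35,0],[0,0,-10,-0.085],[0,0,0,-0.085],[0,0,0,0]]]'
python3 -m creep '[[[1,30,0,0],[1.5,50,0,0],[1.5,50,0,0],[1.5,55,0,0],[1.5,55,0,0],[1.5,55,0,0],[1.5,55,0,0],[1.5,55,0,0],[1.5,55,0,0],[1.5,50,0,0],[1.5,50,0,0],[0.5,30,0,0]]]'
python3 -m creep '[[[0,0,0,0.054],[0,0,0,0.054],[0,0,0,0],[0,0,0,0]]]'
python3 - <<'E'
from h import *
s=r.observe();f=r.grab_frame("wrist");cv2.imwrite("pics/w4.png",f);np.save("T4.npy",pose("wrist",s));print(s["position"],r.observe()["position"])
E
```

```text
clock: 6.38
position: [458.3, -362.6, 111.9]
orientation: [0.0, 0.0, 1.0, -0.0]
force: [0.7, -0.5, -1.1]
finger_gap: 41.8
finger_force: 40.6
clock: 7.88
position: [441.3, 229.7, 111.3]
orientation: [0.0, -0.0, 1.0, 0.0]
force: [-0.4, -0.4, 0.3]
finger_gap: 42.1
finger_force: 40.7
clock: 8.38
position: [441.6, 227.2, 111.2]
orientation: [-0.0, 0.054, 0.999, -0.0]
force: [0.7, -0.4, -0.6]
finger_gap: 41.8
finger_force: 40.7
[441.57514352 227.1770125  111.24182519] [441.60936932 227.16479474 111.26804583]
```

View pics/w4.png

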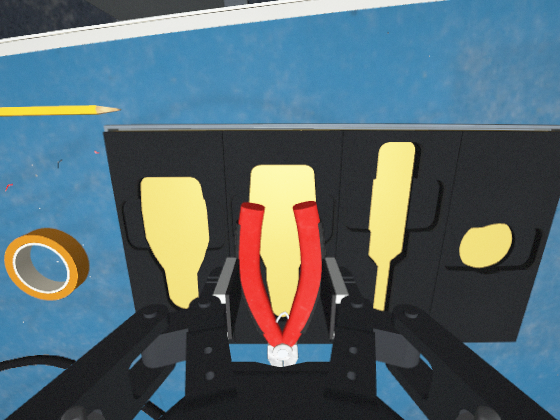

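The pliers are held straight. Handle ends are at (252,206) and (305,204), with the long-nose pocket at (283,240) beneath. I'll use this view to refine the inlay pose and check the held pose.

```bash
python3 - <<'E'
from h import *
T=np.load("T4.npy")
e=px2w("wrist",[(252,205),(305,203)],117,T)[:,:2];p=px2w("wrist",[(283,345)],117,T)[:,:2]
print("handle ends",e.round(1),e.mean(0).round(1),p)
print("LN pocket end corners",px2w("wrist",[(252,166),(314,166),(249,205),(317,205)],23,T)[:,:2].round(1).tolist())
print("cutter",px2w("wrist",[(143,179),(202,178)],23,T)[:,:2].round(1).tolist())
print("scr",px2w("wrist",[(382,143),(414,143),(370,260)],18,T)[:,:2].round(1).tolist())
print("divider/edge z30",px2w("wrist",[(105,130),(222,130),(342,130),(467,130)],30,T)[:,:2].round(1).tolist())
E
```

```text
handle ends [[401.3 216.2]
 [403.  241.8]] [402.2 229. ] [[486.22099811 222.35742445]]
LN pocket end corners [[396.9, 208.2], [402.1, 256.4], [428.1, 201.4], [434.1, 256.5]]
cutter [[397.6, 120.6], [402.0, 167.5]]
scr [[390.6, 311.1], [393.2, 336.1], [491.6, 300.3]]
divider/edge z30 [[357.6, 105.0], [367.3, 190.8], [376.7, 278.0], [386.2, 369.9]]
```

```bash
python3 -m creep '[[[-2,0,25,0],[0,0,25,0],[0,0,15,0],[0,0,5,0],[0,0,5,0],[0,0,3,0],[0,0,3,0],[0,0,3,0],[0,0,2,0],[0,0,0,0]]]'
```

```text
clock: 9.68
position: [443.7, 227.1, 25.4]
orientation: [0.0, 0.054, 0.999, 0.0]
force: [0.3, -0.6, 0.7]
finger_gap: 42.1
finger_force: 40.9
```

```bash
python3 -m creep '[[[0,0,0,0],[0,0,0,0],[0,0,0,0],[0,0,0,0]]]' -0.25
python3 -m creep '[[[0,0,-10,0],[0,0,-20,0],[0,0,-35,0],[0,0,-35,0],[0,0,-10,0],[0,0,0,0]]]'
python3 -m creep '[[[0,0,0,-0.108],[0,0,0,0],[0,0,0,0]]]' -1
python3 - <<'E'
from h import *
s=r.observe();f=r.grab_frame("wrist");cv2.imwrite("pics/w5.png",f);np.save("T5.npy",pose("wrist",s));print(s["position"],r.observe()["position"])
E
```

```text
clock: 10.18
position: [443.7, 227.1, 25.3]
orientation: [0.0, 0.054, 0.999, -0.0]
force: [-0.6, -1.4, -0.1]
finger_gap: 53.3
finger_force: 0.0
clock: 10.92
position: [444.0, 227.2, 136.0]
orientation: [0.001, 0.054, 0.999, 0.0]
force: [-0.7, -0.2, 0.2]
finger_gap: 53.6
finger_force: 0.0
clock: 11.3
position: [443.0, 226.8, 134.3]
orientation: [-0.001, 0.001, 1.0, -0.0]
force: [-0.0, -0.3, -0.3]
finger_gap: 85.5
finger_force: 0.0
[443.00789991 226.84403647 134.29323583] [443.20286748 226.90448739 134.49446283]
```

View pics/w5.png

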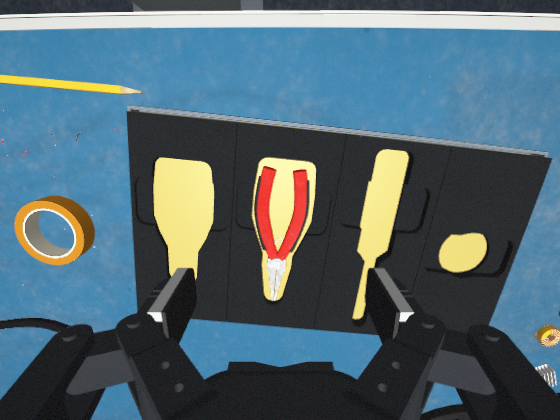

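The pliers lie in their cut-out: nose at (274,300), handles at (267,170) and (302,172), inside the tan outline. Next are the cutters.

```bash
python3 -m creep '[[[-3,-30,0,0],[-4.5,-52,0,0],[-4.5,-52,0,0],[-4.5,-52,0,0],[-4.5,-52,0,0],[-4.5,-52,0,0],[-4.5,-52,0,0],[-4.5,-52,0,0],[-4.5,-52,0,0],[-4,-40,0,0],[-1,-14.5,0,-0.129],[0,0,0,-0.129]]]'
python3 -m creep '[[[0,0,0,0],[0,0,0,0]]]'
```

```text
clock: 12.85
position: [487.8, -275.2, 134.7]
orientation: [-0.0, -0.129, 0.992, -0.0]
force: [0.2, 0.5, -0.8]
finger_gap: 85.8
finger_force: 0.0
clock: 13.1
position: [487.6, -273.1, 135.1]
orientation: [-0.0, -0.128, 0.992, 0.0]
force: [0.4, 0.2, -0.2]
finger_gap: 85.5
finger_force: 0.0
```

```bash
python3 -m creep '[[[0,0,35,0],[0,0,35,0],[0,0,35,0],[0,0,15,0],[0,0,10,0],[0,0,3,0],[0,0,0,0]]]'
python3 -m creep '[[[0,0,0,0],[0,0,0,0],[0,0,0,0],[0,0,0,0],[0,0,0,0],[0,0,0,0]]]' 1 40
python3 -m creep '[[[0,0,-10,0],[0,0,-20,0],[0,0,-35,0],[0,0,-35,0],[0,0,-10,0.129],[0,0,0,0.129],[0,0,0,0],[0,0,0,0]]]'
```

```text
clock: 13.98
position: [488.3, -273.7, 3.0]
orientation: [0.001, -0.129, 0.992, -0.0]
force: [0.2, 0.3, 0.1]
finger_gap: 85.4
finger_force: 0.0
clock: 14.72
position: [488.1, -273.6, 3.2]
orientation: [0.0, -0.129, 0.992, -0.0]
force: [-0.6, 0.3, 5.0]
finger_gap: 42.1
finger_force: 39.7
clock: 15.72
position: [487.5, -273.2, 112.3]
orientation: [-0.0, -0.001, 1.0, 0.0]
force: [0.5, -0.0, -0.9]
finger_gap: 41.7
finger_force: 40.4
```

```bash
python3 -m creep '[[[4,30,0,0],[6,50,0,0],[6,50,0,0],[6,52.5,0,0],[6,50,0,0],[6,50,0,0],[6,50,0,0],[6,50,0,0],[3,30,0,0],[0,0,0,0.054],[0,0,0,0.054]]]'
python3 -m creep '[[[0,0,0,0],[0,0,0,0]]]'
python3 - <<'E'
from h import *
s=r.observe();f=r.grab_frame("wrist");cv2.imwrite("pics/w6.png",f);np.save("T6.npy",pose("wrist",s));print(s["position"],r.observe()["position"])
E
```

```text
clock: 17.1
position: [438.3, 139.8, 112.1]
orientation: [-0.0, 0.053, 0.999, -0.0]
force: [0.1, -0.4, -1.4]
finger_gap: 42.1
finger_force: 40.5
clock: 17.35
position: [438.6, 139.0, 112.2]
orientation: [-0.0, 0.053, 0.999, -0.0]
force: [0.0, 0.2, -0.6]
finger_gap: 42.0
finger_force: 40.5
[438.63650653 139.00209075 112.20218049] [438.64592472 138.95898024 112.21584679]
```

View pics/w6.png

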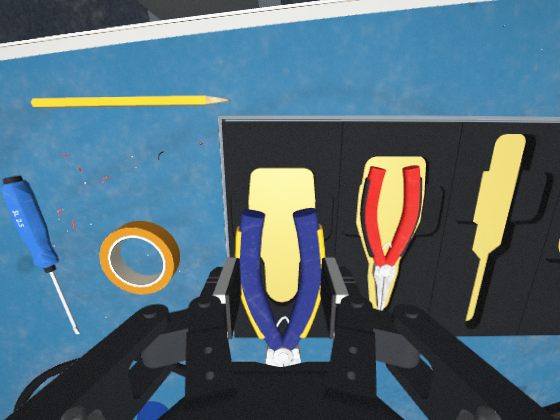

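The cutters are held straight over their pocket: handle ends at (252,212) and (305,210), pocket centre at column 283.

```bash
python3 -m creep '[[[-1,0,25,0],[0,0,25,0],[0,0,15,0],[0,0,5,0],[0,0,5,0],[0,0,3,0],[0,0,3,0],[0,0,3,0],[0,0,2,0],[0,0,0,0]]]'
python3 -m creep '[[[0,0,0,0],[0,0,0,0],[0,0,0,0],[0,0,0,0]]]' -0.25
python3 -m creep '[[[0,0,-10,0],[0,0,-20,0],[0,0,-35,0],[0,0,-35,-0.054],[0,0,-10,-0.054],[0,0,0,0],[0,0,0,0]]]'
```

```text
clock: 18.65
position: [439.7, 139.0, 26.4]
orientation: [0.0, 0.054, 0.999, 0.0]
force: [-0.1, 0.8, 0.2]
finger_gap: 42.0
finger_force: 40.6
clock: 19.15
position: [439.7, 139.0, 26.3]
orientation: [0.0, 0.054, 0.999, 0.0]
force: [0.5, 0.1, -0.1]
finger_gap: 53.3
finger_force: 0.0
clock: 20.02
position: [439.2, 138.9, 136.1]
orientation: [-0.0, 0.0, 1.0, -0.0]
force: [-0.2, 0.4, -0.2]
finger_gap: 53.4
finger_force: 0.0
```

```bash
python3 -m creep '[[[2,-30,0,0],[2.5,-45,0,0],[2.5,-45,0,0],[2.5,-45,0,0],[2.5,-40,0,-0.025],[1.3,-20,0,0],[0,0,0,0],[0,0,0,0]]]'
python3 - <<'E'
from h import *
s=r.observe();f=r.grab_frame("wrist");cv2.imwrite("pics/w7.png",f);np.save("T7.npy",pose("wrist",s));print(s["position"],r.observe()["position"])
E
```

```text
clock: 21.02
position: [426.3, -85.4, 135.7]
orientation: [-0.001, -0.012, 1.0, 0.0]
force: [-0.7, -0.1, 0.4]
finger_gap: 53.5
finger_force: 0.0
[426.31603687 -85.3790195  135.68711859] [426.45971547 -85.14063963 135.83376493]
```

View pics/w7.png

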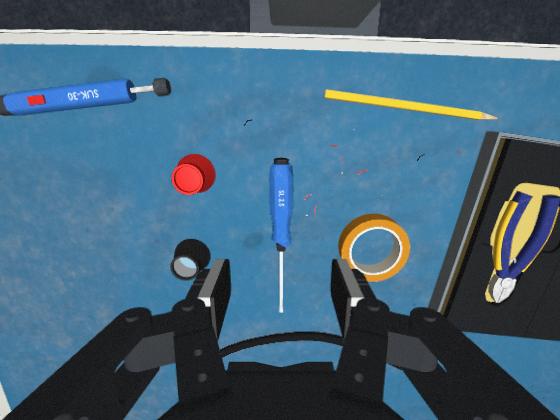

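The screwdriver is centred at column 281, from (281,160) to (281,310). The cutters lie in their cut-out at right, (525,240).

```bash
python3 -m creep '[[[0,0,35,0],[0,0,35,0],[0,0,35,0],[0,0,15,0],[0,0,7,0],[0,0,3,0],[0,0,0,0]]]'
python3 -m creep '[[[0,0,0,0],[0,0,0,0],[0,0,0,0],[0,0,0,0],[0,0,0,0],[0,0,0,0]]]' 1 40
python3 -m creep '[[[0,0,-10,0],[0,0,-20,0],[0,0,-35,0],[0,0,-35,0],[0,0,-10,0.025],[0,0,0,0],[0,0,0,0]]]'
```

```text
clock: 21.95
position: [427.4, -85.9, 6.7]
orientation: [0.0, -0.013, 1.0, -0.0]
force: [0.7, 0.1, -0.0]
finger_gap: 53.1
finger_force: 0.0
clock: 22.7
position: [427.4, -86.2, 7.0]
orientation: [0.001, -0.013, 1.0, -0.0]
force: [-1.1, 0.4, 5.3]
finger_gap: 20.0
finger_force: 39.0
clock: 23.58
position: [425.9, -85.7, 115.3]
orientation: [-0.001, -0.0, 1.0, 0.0]
force: [-0.0, -0.1, -1.0]
finger_gap: 19.4
finger_force: 39.5
```

```bash
python3 -m creep '[[[-1,30,0,0],[-2,50,0,0],[-2,50,0,0],[-2,50,0,0],[-2,50,0,0],[-2,50,0,0],[-2,50,0,0],[-2,45,0,0],[-1,26.5,0,0],[0,0,0,0.054],[0,0,0,0.054],[0,0,0,0]]]'
python3 -m creep '[[[0,0,0,0],[0,0,0,0]]]'
python3 - <<'E'
from h import *
s=r.observe();f=r.grab_frame("wrist");cv2.imwrite("pics/w8.png",f);np.save("T8.npy",pose("wrist",s));print(s["position"],r.observe()["position"])
E
```

```text
clock: 25.08
position: [441.8, 315.1, 114.5]
orientation: [-0.001, 0.053, 0.999, -0.001]
force: [-0.4, 0.3, -0.8]
finger_gap: 19.0
finger_force: 39.5
clock: 25.32
position: [442.8, 315.2, 115.9]
orientation: [-0.0, 0.054, 0.999, -0.0]
force: [0.2, 1.0, -1.0]
finger_gap: 19.6
finger_force: 39.5
[442.75263065 315.24584343 115.93044412] [442.80915939 315.27605088 116.06884045]
```

View pics/w8.png

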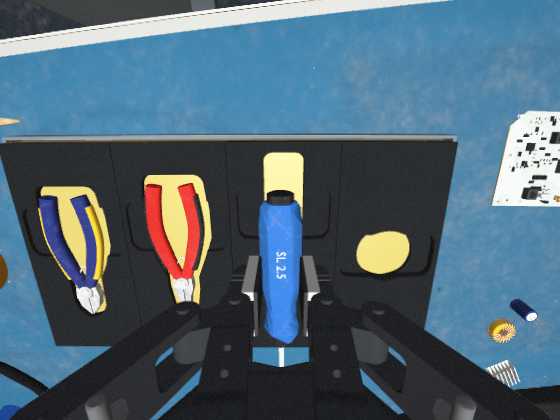

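```bash
python3 - <<'E'
from h import *
T=np.load("T8.npy");d=np.array([-.994,.108])
e=px2w("wrist",[(281,190)],120,T)[0,:2]; p=px2w("wrist",[(265,153),(302,153)],18,T)[:,:2].mean(0)
print("obj axis pt",e-80*d,"inlay",p-88*d)
print("pocket side centre",px2w("wrist",[(264,170),(303,170)],18,T)[:,:2].mean(0))
print("loupe pocket",px2w("wrist",[(357,252),(410,252),(384,231),(384,273)],18,T)[:,:2].round(1).tolist())
E
```

```text
obj axis pt [476.518028   310.34117815] inlay [479.30835164 312.24950784]
pocket side centre [405.50088251 320.32336679]
loupe pocket [[486.0, 378.1], [491.2, 425.6], [468.3, 402.2], [510.0, 402.4]]
```

The screwdriver is held straight: cap at (281,195), pocket end at row 153, column 283. The pliers and cutters are seated at left. Offset is about 1–2 mm.

```bash
python3 -m creep '[[[-1.5,0.7,25,0],[0,0,25,0],[0,0,18,0],[0,0,7,0],[0,0,5,0],[0,0,3,0],[0,0,3,0],[0,0,2,0],[0,0,2,0],[0,0,0,0],[0,0,0,0]]]'
```

```text
clock: 26.75
position: [444.5, 316.1, 26.4]
orientation: [0.0, 0.054, 0.999, 0.0]
force: [-0.2, 0.7, -1.2]
finger_gap: 19.4
finger_force: 39.5
```

```bash
python3 -m creep '[[[0,0,1,0],[0,0,0,0]]]'
python3 -m creep '[[[0,0,0,0],[0,0,0,0],[0,0,0,0],[0,0,0,0]]]' 0.2
python3 -m creep '[[[0,0,-10,0],[0,0,-20,0],[0,0,-35,0],[0,0,-35,-0.054],[0,0,-10,-0.054],[0,0,0,0],[0,0,0,0]]]' -0.25
```

```text
clock: 27.0
position: [444.4, 316.0, 25.3]
orientation: [-0.0, 0.054, 0.999, -0.0]
force: [0.1, 0.4, -1.0]
finger_gap: 19.4
finger_force: 39.5
clock: 27.5
position: [444.5, 316.0, 25.3]
orientation: [0.0, 0.054, 0.999, 0.0]
force: [0.7, -0.3, 0.3]
finger_gap: 34.1
finger_force: 0.0
clock: 28.38
position: [444.0, 315.7, 135.0]
orientation: [-0.0, 0.0, 1.0, -0.0]
force: [0.6, -0.2, -0.1]
finger_gap: 53.2
finger_force: 0.0
```

```bash
python3 -m creep '[[[-3,-30,0,0],[-4.5,-52,0,0],[-4.5,-52,0,0],[-4.5,-52,0,0],[-4.5,-52,0,0],[-4.5,-52,0,0],[-4.5,-52,0,0],[-4.5,-52,0,0],[-4.5,-52,0,0],[-3.5,-40,0,0],[0,-5,0,0],[0,0,0,0]]]' -0.6
python3 - <<'E'
from h import *
print(r.observe()["position"])
s=r.observe();f=r.grab_frame("wrist");np.save("T9.npy",pose("wrist",s));print(s["position"])
c=f[90:340,120:440]
cv2.imwrite("pics/w9.png",cv2.resize(c,None,fx=2.4,fy=2.4,interpolation=cv2.INTER_CUBIC))
E
```

```text
clock: 29.88
position: [486.1, -174.6, 134.4]
orientation: [-0.001, 0.001, 1.0, 0.001]
force: [0.4, 0.7, -0.4]
finger_gap: 68.6
finger_force: 0.0
[ 486.12216624 -174.57384516  134.3957885 ]
[ 486.12216624 -174.57384516  134.3957885 ]
```

View pics/w9.png

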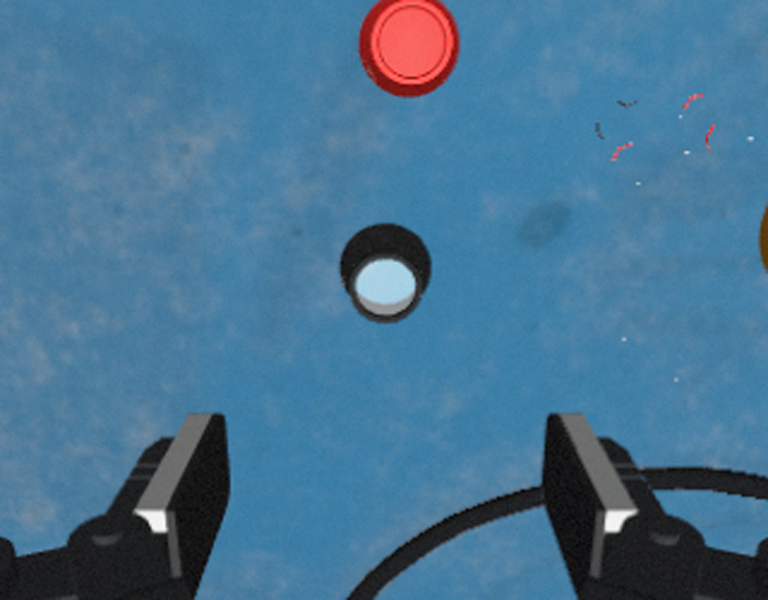

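The black loupe is between the fingers. In crop pixels the foot centre is near (385,266) and the top rim centre near (386,287).

```bash
python3 - <<'E'
from h import *
T=np.load("T9.npy")
print(px2w("wrist",np.array([(385.5,266),(386,287)])/2.4+[120,90],[0,30],T).round(1))
E
python3 -m creep '[[[0,0,35,0],[0,0,35,0],[0,0,30,0],[0,0,15,0],[0,0,8,0],[0,0,4,0],[0,0,0,0]]]'
python3 -m creep '[[[0,0,0,0],[0,0,0,0],[0,0,0,0],[0,0,0,0],[0,0,0,0],[0,0,0,0]]]' 1 30
```

```text
[[ 484.7 -175.6    0. ]
 [ 484.2 -175.5   30. ]]
clock: 30.8
position: [487.5, -175.1, 8.8]
orientation: [0.0, -0.0, 1.0, -0.0]
force: [-0.1, 0.1, 0.5]
finger_gap: 68.3
finger_force: 0.0
clock: 31.55
position: [487.4, -175.2, 9.1]
orientation: [0.001, 0.0, 1.0, -0.0]
force: [-1.2, 0.6, 5.9]
finger_gap: 31.3
finger_force: 29.4
```

```bash
python3 -m creep '[[[0,0,-10,0],[0,0,-20,0],[0,0,-35,0],[0,0,-35,0],[0,0,-10,0],[0,0,0,0],[0,0,0,0]]]'
python3 -m creep '[[[0,30,0,0],[-0.5,50,0,0],[-0.5,52,0,0],[-0.5,52,0,0],[-0.5,52,0,0],[-0.5,52,0,0],[-0.5,52,0,0],[0,52,0,0],[0,52,0,0],[0,52,0,0],[0,50,0,0],[0,29,0,0]]]'
python3 -m creep '[[[0,0,0,0.054],[0,0,0,0.054],[0,0,0,0],[0,0,0,0]]]'
python3 - <<'E'
from h import *
print(r.observe()["position"])
s=r.observe();f=r.grab_frame("wrist");np.save("T10.npy",pose("wrist",s))
cv2.imwrite("pics/w10.png",f)
E
```

```text
clock: 32.42
position: [486.0, -174.5, 117.1]
orientation: [-0.001, -0.0, 1.0, 0.001]
force: [0.9, -0.1, 0.0]
finger_gap: 31.0
finger_force: 29.4
clock: 33.92
position: [488.9, 402.2, 116.2]
orientation: [-0.001, -0.001, 1.0, -0.001]
force: [0.4, -0.3, 0.1]
finger_gap: 31.4
finger_force: 29.4
clock: 34.42
position: [489.5, 399.6, 117.2]
orientation: [-0.001, 0.053, 0.999, -0.001]
force: [-0.5, -0.6, 0.6]
finger_gap: 31.2
finger_force: 29.4
[489.46533421 399.59997093 117.18985498]
```

View pics/w10.png

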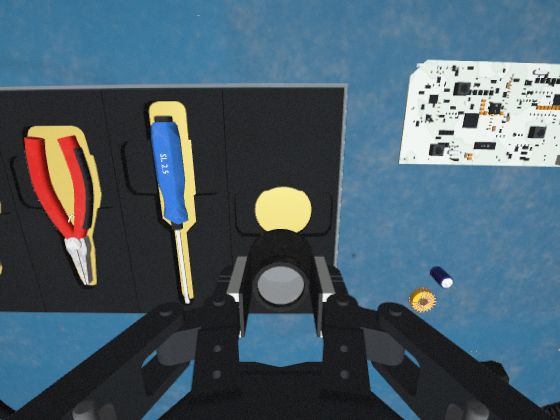

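The loupe is held upright at (281,270), and its pocket, behind it, spans columns 254–312 with its edge at row 186. The screwdriver is seated at (168,200).

```bash
python3 - <<'E'
from h import *
T=np.load("T10.npy")
print(px2w("wrist",[(254,210),(312,208),(283,186)],18,T).round(1).tolist(),px2w("wrist",[(283,186)],30,T).round(1))
print("foot",px2w("wrist",[(246,262),(315,262),(280,229)],[108,108,108],T).round(1).tolist(), px2w("wrist",[(280,287)],138,T).round(1))
E
```

```text
[[483.9, 375.8, 18.0], [487.5, 425.4, 18.0], [465.7, 402.8, 18.0]] [[462.9 403.   30. ]]
foot [[486.8, 378.6, 108.0], [491.0, 417.8, 108.0], [468.8, 400.1, 108.0]] [[486.4 398.3 138. ]]
```

```bash
python3 -m creep '[[[0,1.5,25,0],[0,0,25,0],[0,0,18,0],[0,0,7,0],[0,0,5,0],[0,0,3,0],[0,0,3,0],[0,0,2,0],[0,0,2,0],[0,0,0,0],[0,0,0,0]]]'
```

```text
clock: 35.85
position: [490.1, 401.6, 28.4]
orientation: [0.0, 0.054, 0.999, 0.0]
force: [0.4, 0.2, 0.4]
finger_gap: 31.6
finger_force: 29.4
```

```bash
python3 -m creep '[[[0,0,1,0],[0,0,0,0],[0,0,0,0]]]'
python3 -m creep '[[[0,0,0,0],[0,0,0,0],[0,0,0,0],[0,0,0,0]]]' -0.15
python3 -m creep '[[[0,0,-10,0],[0,0,-20,0],[0,0,-35,0],[0,0,-35,0],[20,-25,-30,0],[20,-25,-20,0],[20,-25,0,0],[20,-25,0,0],[0,0,0,0],[0,0,0,0]]]'
python3 - <<'E'
from h import *
print(r.observe()["position"])
s=r.observe();f=r.grab_frame("wrist");np.save("T11.npy",pose("wrist",s))
cv2.imwrite("pics/w11.png",cv2.resize(f,(800,600),interpolation=cv2.INTER_CUBIC))
E
```

```text
clock: 36.22
position: [490.1, 401.5, 27.3]
orientation: [0.0, 0.054, 0.999, 0.0]
force: [0.1, -0.1, -0.7]
finger_gap: 31.5
finger_force: 29.4
clock: 36.72
position: [490.0, 401.5, 27.3]
orientation: [-0.0, 0.054, 0.999, -0.0]
force: [-1.0, 0.5, 0.6]
finger_gap: 48.8
finger_force: 0.0
clock: 37.98
position: [400.7, 311.3, 178.2]
orientation: [0.001, 0.054, 0.999, 0.001]
force: [1.4, -0.2, -0.6]
finger_gap: 49.0
finger_force: 0.0
[400.69900272 311.32909755 178.21047684]
```

View pics/w11.png

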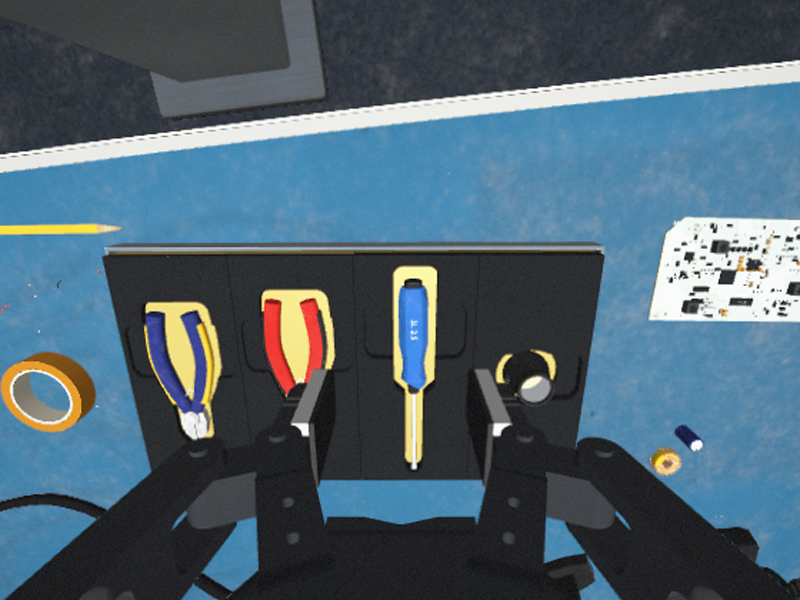

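All four lie in their cut-outs: cutters (180,370), pliers (295,345), screwdriver (412,340), loupe (527,375). The tape is undisturbed at (47,392). I'll do a quick numeric check of the seats.

```bash
python3 - <<'E'
from h import *
T=np.load("T11.npy");d=np.array([-.994,.108])
w=lambda p,z:px2w("wrist",np.array(p)*.7,z,T)[:,:2].round(1)
c=w([(154,313),(204,309),(194,438)],31);print("cut ends",c.tolist(),"o",(c[:2].mean(0)+c[2])/2,"want",[459.7,137])
p=w([(272,303),(310,302)],31);print("pli",p.mean(0)-65*d,"want",[469.2,224.5])
s=w([(413,283),(414,468)],[28,28]);print("scr",s.mean(0),"want",[478.7,312])
print("loupe top",w([(536,388)],48),"want",[487.5,400.3])
E
```

```text
cut ends [[403.7, 128.4], [404.7, 165.9], [512.1, 129.4]] o [458.15  138.275] want [459.7, 137]
pli [471.26 222.93] want [469.2, 224.5]
scr [482.65 311.45] want [478.7, 312]
loupe top [[485.7 400.3]] want [487.5, 400.3]
```

```bash
python3 -c "
from rig import r
print(r.job_done())"
```

```text
the job is handed in; nothing more can be done
None
```

The screwdriver, pliers, cutters and loupe are all back in their own cut-outs and released; the last picture put each within about 4 mm of its seat and the tape looked unmoved, so I handed the job in at about 38 s (no verdict returned).

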